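# Swap the brakes on the bakery's tray carriages

### The arm

A 6-joint arm with a two-finger parallel gripper is mounted at the origin on the work surface. World frame = base frame: x ahead of the robot, y to its left, z up, the work surface at z = 0. Lengths are in m, angles in rad, forces in N, time in s.
With the tool pointing down it reaches from about 0.35 to 0.85 m from the base axis. Payload 8.1 kg.
Tool frame: the origin (TCP) lies on the centre line of the jaws, within the pads' length; the fingertips stand robot.finger_overhang ahead of it and the grasp point (between the pads) lies 5 mm behind it (robot.finger_overhang is the distance from the TCP to the fingertips, in m); z points along the fingers, y is the direction in which the jaws open and shut (so a half turn about z gives the same grasp; the last joint's range is limited). The gripper opens to 93 mm and grips with 3 to 60 N. Pads are 15 mm wide; open, the fingers measure 128 mm over their backs; the gripper's body (75 mm by 188 mm) begins 65 mm behind the grasp point.
Start: joints at [1.181, 0.13, 1.488, -0, 1.523, -0.085], TCP at [0.18, 0.572, 0.195] pointing down, gripper open.
Joint ranges: [-2.96, 2.96], [-0.89, 2.26], [0.02, 2.5], [-1.34, 4.48], [0, 2.73], [-2.66, 2.66]. Speed limits (rad/s): [2.39, 2.39, 2.79, 3.14, 3.14, 3.14].

### API

Orientations are given as a rotation vector (axis times angle).
In Python, from plant import robot gives the robot as it stands. The module is installed in compiled form; this text tells all that it offers.
- The arm moves only by the tool carry_out, never from a script. Its argument "commands" is a list that holds one entry, the list of rows, each a list of 4 numbers: the shift along the tool's x, y, z in cm, then the turn about the tool's z in degrees. In form: [[[tx, ty, tz, roll], ...]]. A call has 1 to 20 rows; each row shifts and turns the commanded pose from where the row before left it, along the tool's axes as they then stand; what a row does not reach is not made up. A row lasts 1/12 s, in which the tool goes at most 41.7 mm and 7.16 degrees, less where a joint would pass 70% of its speed; a pose out of reach is approached as far as the arm can. A call is refused whole if a number of a shift passes 4.17 or a number of a turn 7.16, either way. A call with a gripper value outside its range is refused whole. "claw" is the finger opening in cm, from 0 to 9.3, set as the call begins (left out, the last holds). The fingers move at their own pace and stop on an object; "grip_force" is the grip in N (left out, the last holds). Time passes only in rows, so rows that do not move let the fingers close. It gives the time, the measured TCP pose, the force and the opening at its end, in the units of the state.
- robot.read_state(): the state, without advancing time (a new reading comes with each control period).
- robot.read_camera(name): name is "scene" or "side" or "wrist"; returns the picture (384x512x3 uint8, red, green, blue); there is no depth.
- robot.camera_params(name): a dict with "mtx" (3x3 intrinsics, pixels), "R" (3x3) and "t" (3): a world point X has camera coordinates R X + t. Camera axes: x right, y down, z forward; pixel columns grow to the right and rows downward; lengths in m; the calibration is good to about 2 mm. A picture is of the moment at which its call begins: read the wrist's pose just before it. camera_params takes no time and is no camera call; for the wrist camera it gives the pose at the moment of the call.
- robot.close_job(): hands the job in, once; it reports no verdict.
The state is a dict: "t": time; "q": joint angles; "dq": joint speeds; "joint_torque": joint torques, N m; "tool_pos": TCP position; "orientation": TCP orientation; "force": force on the tool from outside, world axes, zero at the start; "wrist_torque": the same for the moment, N m; "opening": finger opening in m.
Only numpy, scipy, OpenCV 4.12 (cv2) and the standard library are available. Lean on these libraries where they do the work, as an engineer would, in place of code of your own. Each camera call takes 0.05 s, during which the arm holds its last target.

### The job

First push the red brake lever of the carriage with the tray of biscuits fully down, so that it is locked for unloading; then flick the brake lever of the empty carriage fully up, so that it can be wheeled back for the next tray. Leave the brake of the carriage with the yellow crate locked.

Things in the scene. Friction and masses are not known exactly. Their poses are not given: they have to be found in the camera images.
- bar_biscuit (a point): Centre of the red round toe bar (18 mm thick, 36 mm long) at the robot-side end of the biscuit carriage's brake lever, 90 mm from its hinge axis; the stem between is 16 mm wide. y axis: along the bar; x axis: towards the carriage, level when released, pitching with the lever; yaw = the carriage's. Bar 113 mm above the bench when released, 39 mm when locked; bench clear round it.
- brake_biscuit (a joint): Brake lever of the carriage with a black tray of biscuits (top 97 mm high), rad: 0 = fully released, sloping up 0.5 rad from its hinge (70 mm above the bench) towards the robot; 0.85 = fully locked, sloping down 0.35 rad; stops at both ends. Starts released. Takes 3 to 5 N at the toe bar, stays where left. Carriage fixed on its lane, deck blue, 240 x 180 mm.
- bar_empty (a point): Centre of the red round toe bar (18 mm thick, 36 mm long) at the robot-side end of the empty carriage's brake lever, 90 mm from its hinge axis; the stem between is 16 mm wide. y axis: along the bar; x axis: towards the carriage, level when released, pitching with the lever; yaw = the carriage's. Bar 113 mm above the bench when released, 39 mm when locked; bench clear round it.
- brake_empty (a joint): Brake lever of the carriage with a bare blue deck (81 mm high), rad: 0 = fully released, sloping up 0.5 rad from its hinge (70 mm above the bench) towards the robot; 0.85 = fully locked, sloping down 0.35 rad; stops at both ends. Starts locked. Takes 3 to 5 N at the toe bar, stays where left. Carriage fixed on its lane, 240 x 180 mm.
- brake_crate (a joint): Brake lever of the carriage with a yellow crate (top 151 mm high), rad: 0 = fully released, sloping up 0.5 rad from its hinge (70 mm above the bench) towards the robot; 0.85 = fully locked, sloping down 0.35 rad; stops at both ends. Starts locked, to stay so. The three carriages stand side by side in any order, some 280 mm apart.

How it is judged:
By the outcome, as a careful person would: the job done as asked, in the order asked, and still so for the second after the job is handed in, with the robot touching nothing.
It also fails if it takes over 48 s, if anything falls off the work surface, if the arm or the gripper's body presses on something with over 40 N, if the wrist force passes 120 N, or if a joint passes its speed limit or range.

## Working session

There is one attempt and no reset: what is moved stays moved. The work goes in short steps, Python scripts to look and compute and a tool call to move; the robot and the scene stay as the last step left them, time stands still between calls to the robot, and variables do not carry over. Pictures are saved under pics/ and viewed, and the job is handed in when it is done.

Besides the shell and the picture viewer there is one more tool, called after "Request:" by a JSON object that holds its "op" and its "data", one argument or row to a line. carry_out: Moves the arm, as the interface text tells. Its arguments: {"type":"object","properties":{"commands":{"type":"array","items":{"type":"array","items":{"type":"array","items":{"type":"number"}}}},"claw":{"type":"number"},"grip_force":{"type":"number"}},"required":["commands"]}

```bash
mkdir -p pics; python3 - <<'E'
from plant import robot
import cv2
s=robot.read_state(); print(s['t'],s['tool_pos'],s['orientation'],s['opening'],robot.finger_overhang)
for n in('scene','side','wrist'):
    p=robot.camera_params(n); print(n,p['mtx'].round(1).tolist(),p['R'].round(3).tolist(),p['t'].round(3).tolist())
    cv2.imwrite(f'pics/{n}0.png',robot.read_camera(n)[...,::-1])
E
```

```text
0.0 [0.17980958 0.57177435 0.19418866] [-4.76876780e-01 -3.10475835e+00  2.81912745e-03] 0.09354394472720615 0.014
scene [[462.3, 0.0, 252.6], [0.0, 462.3, 192.9], [0.0, 0.0, 1.0]] [[0.08, 0.997, -0.02], [0.535, -0.06, -0.843], [-0.841, 0.057, -0.538]] [-0.049, -0.178, 1.574]
side [[472.5, 0.0, 265.0], [0.0, 472.5, 198.2], [0.0, 0.0, 1.0]] [[0.999, -0.051, -0.021], [-0.048, -0.634, -0.772], [0.026, 0.771, -0.636]] [-0.534, 0.141, 1.155]
wrist [[273.9, 0.0, 249.7], [0.0, 273.9, 193.4], [0.0, 0.0, 1.0]] [[0.299, 0.954, -0.0], [0.911, -0.286, 0.298], [0.284, -0.089, -0.955]] [-0.599, -0.036, 0.392]
```

View pics/scene0.png

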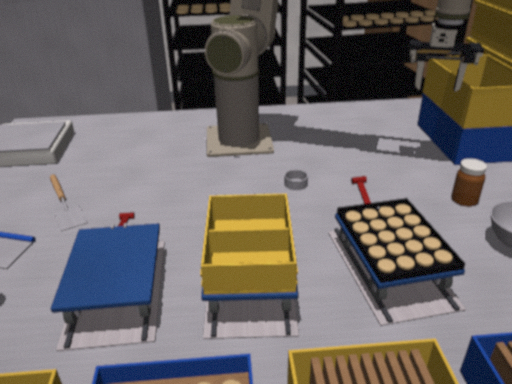

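View pics/side0.png

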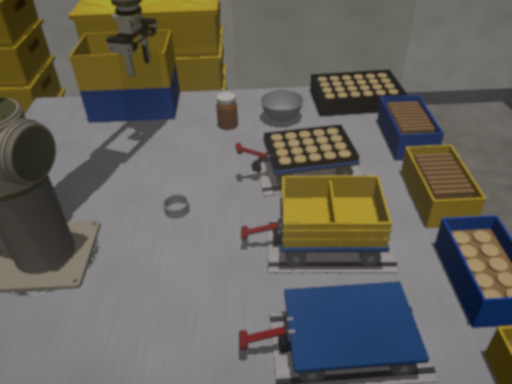

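View pics/wrist0.png

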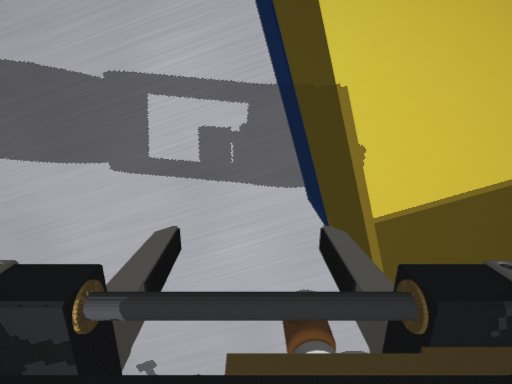

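```bash
python3 - <<'E'
import cv2,numpy as np
a=cv2.imread('pics/scene0.png');b=cv2.imread('pics/side0.png')
f=lambda im,x,y:cv2.resize(im[y-25:y+25,x-33:x+33],(396,300),interpolation=cv2.INTER_NEAREST)
cv2.imwrite('pics/crops.png',np.vstack([np.hstack([f(a,362,190),f(a,125,218)]),np.hstack([f(b,255,155),f(b,262,337)])]))
for n,im in(('scene',a),('side',b)):
    i=im.astype(int); m=((i[...,2]>90)&(i[...,1]<0.4*i[...,2])&(i[...,0]<0.45*i[...,2])).astype(np.uint8)
    k,l,st,c=cv2.connectedComponentsWithStats(m)
    for j in range(1,k):
        if st[j,4]>15:
            print(n,st[j].tolist(),c[j].round(1))
            for r in range(st[j,1],st[j,1]+st[j,3]):
                x=np.where(l[r]==j)[0]; print(r,x.min(),x.max(),end='; ')
            print()
E
```

```text
scene [353, 177, 17, 27, 161] [361.9 187.9]
177 362 364; 178 354 365; 179 353 365; 180 353 365; 181 354 364; 182 356 363; 183 358 362; 184 358 362; 185 359 362; 186 359 363; 187 359 363; 188 360 364; 189 360 364; 190 360 364; 191 361 365; 192 361 365; 193 362 366; 194 362 366; 195 362 366; 196 363 367; 197 363 367; 198 363 367; 199 364 368; 200 364 368; 201 364 368; 202 365 369; 203 365 366; 
scene [120, 213, 13, 12, 82] [125.1 217.3]
213 132 132; 214 121 132; 215 120 132; 216 120 132; 217 120 132; 218 121 127; 219 121 127; 220 122 126; 221 122 125; 222 121 123; 223 121 122; 224 120 122; 
side [241, 328, 44, 18, 261] [260.5 335.2]
328 281 283; 329 277 284; 330 272 284; 331 268 284; 332 242 284; 333 241 283; 334 241 279; 335 241 273; 336 241 268; 337 241 264; 338 241 260; 339 241 255; 340 241 250; 341 242 245; 342 242 245; 343 242 245; 344 242 245; 345 241 245;
```

View pics/crops.png

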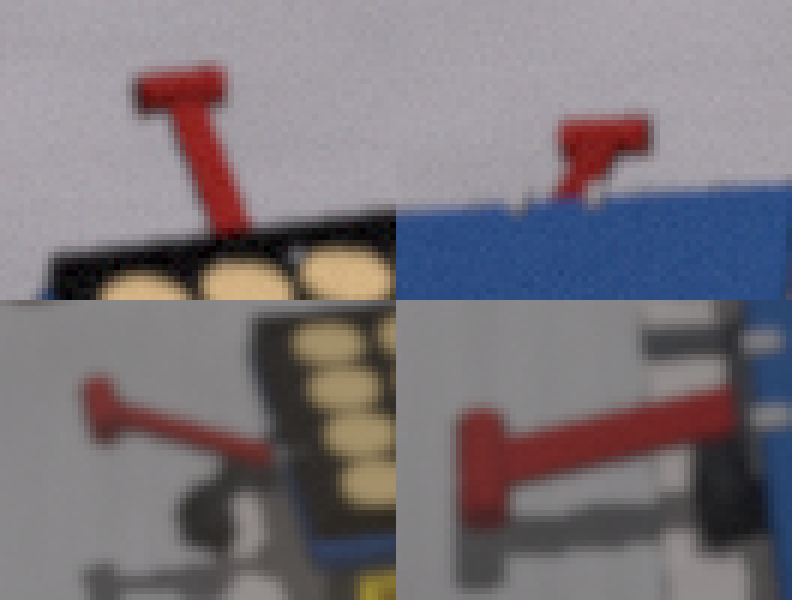

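```bash
cat > h.py <<'E'
from plant import robot
import numpy as np,cv2
def P(n):
    p=robot.camera_params(n); return p['mtx'],p['R'],p['t']
def onz(n,uv,z):
    K,R,t=P(n); c=-R.T@t; d=R.T@np.linalg.inv(K)@[uv[0],uv[1],1]; return c+d*(z-c[2])/d[2]
def tri(u1,u2,a='scene',b='side'):
    A=[]
    for n in(a,b):
        K,R,t=P(n);A.append(K@np.c_[R,t])
    X=cv2.triangulatePoints(A[0],A[1],np.array(u1,float),np.array(u2,float))[:,0];return X[:3]/X[3]
def proj(n,X):
    K,R,t=P(n);c=K@(R@X+t);return c[:2]/c[2]
E
python3 - <<'E'
from h import *
def go(name,z,sc,si,e1,e2,s1,s2):
    X=tri(sc,si);print(name,X.round(4),onz('scene',sc,z).round(4),onz('side',si,z).round(4))
    for n,a,b in(('scene',e1,e2),('side',s1,s2)):
        d=onz(n,b,z)-onz(n,a,z); print(n,'len',np.linalg.norm(d).round(4),'yaw',np.degrees(np.arctan2(-d[0],d[1])).round(1))
f=lambda x,y,ox,oy:(x/6+ox-.5,y/6+oy-.5)
g=lambda *a:[f(p[0],p[1],a[-2],a[-1]) for p in a[:-2]]
go('bis',.113,*g((182,88),329,165),*g((101,108),222,130),*g((138,94),(226,80),329,165),*g((104,138),(97,78),222,130))
go('emp',.039,*g((208,135),92,193),*g((86,168),229,312),*g((162,138),(254,133),92,193),*g((86,225),(86,110),229,312))
# decks
for n,z,pts in(('emp',.081,[(78,229),(160,225),(54,309),(152,304)]),('bistray',.097,[(336,207),(405,200),(382,286),(465,273)]),('crate',.151,[(210,197),(289,195),(203,268),(295,268)])):
    X=[onz('scene',p,z)for p in pts];print(n,[x[:2].round(3).tolist() for x in X])
    for a,b in((0,1),(2,3)): d=X[b]-X[a];print(np.degrees(np.arctan2(-d[0],d[1])).round(1),end=' ')
    for a,b in((0,2),(1,3)): d=X[b]-X[a];print(np.degrees(np.arctan2(d[1],d[0])).round(1),end=' ')
    print()
E
```

```text
bis [0.4766 0.2735 0.111 ] [0.4789 0.273  0.113 ] [0.4769 0.2694 0.113 ]
scene len 0.0388 yaw 10.0
side len 0.0503 yaw 3.3
emp [ 0.4774 -0.2984  0.0482] [ 0.4625 -0.3014  0.039 ] [ 0.4776 -0.2931  0.039 ]
scene len 0.0376 yaw -0.8
side len 0.043 yaw -0.8
emp [[0.567, -0.385], [0.572, -0.203], [0.808, -0.371], [0.813, -0.196]]
-1.5 -1.8 3.3 1.6 
bistray [[0.568, 0.197], [0.557, 0.362], [0.826, 0.221], [0.808, 0.385]]
3.7 6.2 5.3 5.2 
crate [[0.577, -0.086], [0.589, 0.085], [0.805, -0.099], [0.822, 0.061]]
-3.7 -5.9 -3.2 -5.9
```

Request:
{"op": "carry_out", "data": {
  "commands": [
    [[-1.3,-0.7,0,0],[-2.66,-1.4,0,0],[-2.66,-1.4,0,0],[-2.66,-1.4,0,0],[-2.66,-1.4,0,0],[-2.66,-1.4,0,0],[-2.66,-1.4,0,0],[-2.66,-1.4,0,0],[-2.66,-1.4,0,0],[-2.66,-1.4,0,0],[-2.66,-1.4,0,0],[-2.66,-1.4,0,0],[-2.66,-1.4,0,0],[-1.3,-0.7,0,0],[0,0,0,-5.8],[0,0,0,-5.8],[0,0,0,-5.8],[0,0,0,0],[0,0,0,0]]
  ],
  "claw": 0
}}

```text
t: 1.73
tool_pos: [0.4547, 0.2945, 0.1951]
orientation: [-0.007, -3.141, 0.0]
force: [-0.0, -0.1, -0.1]
opening: 0.0009
```

```bash
python3 - <<'E'
from h import *
from scipy.spatial.transform import Rotation as Ro
s=robot.read_state(); print(s['t'],s['tool_pos'],s['force'],s['opening'],'\n',Ro.from_rotvec(s['orientation']).as_matrix().round(3))
for X in([.477,.272,.113],): print(proj('wrist',np.array(X)))
cv2.imwrite('pics/w1.png',robot.read_camera('wrist')[...,::-1])
cv2.imwrite('pics/s1.png',robot.read_camera('side')[...,::-1])
for z in (.039,.048): print(proj('scene',np.array([.478,-.299,z])),proj('side',np.array([.478,-.299,z])))
E
```

```text
1.7333 [0.45472678 0.29450728 0.19507749] [-0.04022813 -0.05960014 -0.07162241] 0.0009246563962560181 
 [[-1.     0.005 -0.   ]
 [ 0.005  1.    -0.   ]
 [ 0.    -0.    -1.   ]]
[229.51067775 211.55511792]
[126.22672774 218.5648247 ] [243.10995818 342.11983002]
[125.60977373 215.5686652 ] [242.87537151 339.40771393]
```

View pics/w1.png

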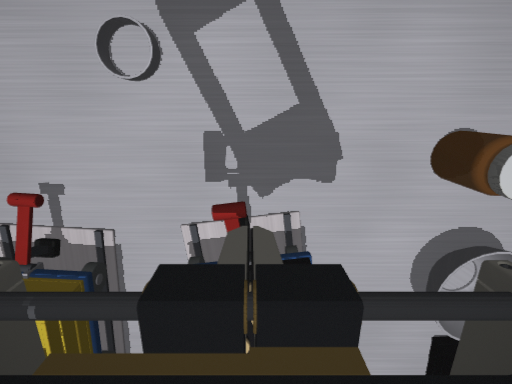

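View pics/s1.png

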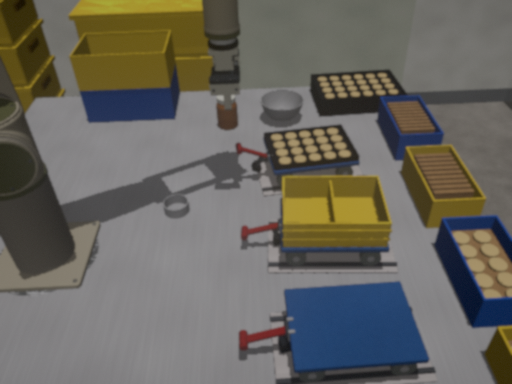

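Request:
{"op": "carry_out", "data": {
  "commands": [
    [[-0.8,-1.15,0,0],[-0.8,-1.15,0,0],[0,0,1.5,0],[0,0,1.5,0],[0,0,1.5,0],[0,0,1,0],[0,0,0.8,0],[0,0,0.8,0],[0,0,0.8,0],[0,0,0.8,0],[0,0,0.8,0],[0,0,0.8,0],[0,0,0.8,0],[0,0,0.8,0],[0,0,0,0]]
  ]
}}

```text
t: 3.08
tool_pos: [0.4698, 0.2719, 0.0745]
orientation: [-0.002, -3.14, 0.001]
force: [0.4, 0.6, 0.0]
opening: 0.0003
```

```bash
python3 - <<'E'
from h import *
a=robot.read_camera('side')[100:210,190:340,::-1];b=robot.read_camera('scene')[140:250,300:450,::-1]
cv2.imwrite('pics/c2.png',np.hstack([cv2.resize(x,None,fx=2.6,fy=2.6,interpolation=2) for x in(a,b)]))
E
```

```text
(no output)
```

View pics/c2.png

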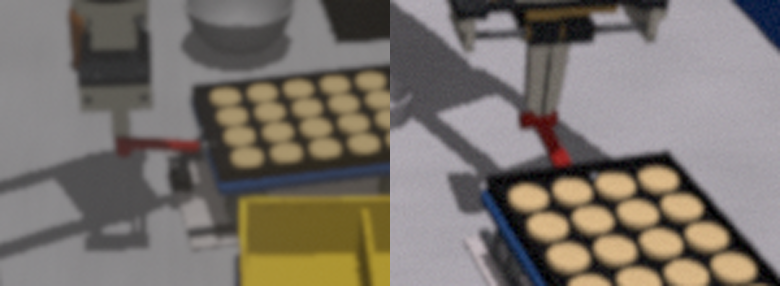

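The fingertips sit on top of the biscuit bar, and the lever is part of the way down. I'll keep pressing to the stop.

Request:
{"op": "carry_out", "data": {
  "commands": [
    [[0,0,0.5,0],[0,0,0.5,0],[0,0,0.3,0],[0,0,0.2,0],[0,0,0,0]]
  ]
}}

```text
t: 3.6
tool_pos: [0.4704, 0.2721, 0.0606]
orientation: [-0.002, -3.141, 0.0]
force: [-0.2, 0.5, -0.2]
opening: 0.0005
```

Request:
{"op": "carry_out", "data": {
  "commands": [
    [[0,0,0.2,0],[0,0,0.1,0],[0,0,0,0]]
  ]
}}

```text
t: 3.85
tool_pos: [0.4708, 0.2721, 0.0581]
orientation: [0.002, 3.141, -0.0]
force: [-0.3, -0.9, 0.0]
opening: 0.0
```

```bash
python3 - <<'E'
from h import *
print(robot.read_state()['force'],robot.read_state()['tool_pos'])
a=robot.read_camera('side')[100:210,190:340,::-1];b=robot.read_camera('scene')[140:250,300:450,::-1]
cv2.imwrite('pics/c3.png',np.hstack([cv2.resize(x,None,fx=2.6,fy=2.6,interpolation=2) for x in(a,b)]))
E
```

```text
[-0.31516346 -0.88950542  0.03908067] [0.47075747 0.2720579  0.05809873]
```

View pics/c3.png

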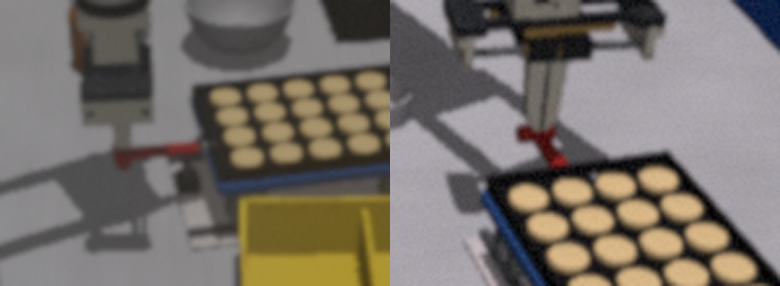

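Request:
{"op": "carry_out", "data": {
  "commands": [
    [[0,0,0.3,0],[0,0,0.3,0]]
  ]
}}

```text
t: 4.12
tool_pos: [0.4708, 0.2721, 0.0523]
orientation: [0.002, 3.141, 0.0]
force: [-2.7, -0.5, 3.2]
opening: 0.0008
```

```bash
python3 - <<'E'
from h import *
print(robot.read_state()['force'],robot.read_state()['tool_pos'],robot.read_state()['joint_torque'])
print(tri((356.5,190.8),(237.7,160.8)))
a=robot.read_camera('side');b=robot.read_camera('scene')
for z in(.039,.05,.06): print(z,proj('side',np.array([.472,.272,z])),proj('scene',np.array([.472,.272,z])))
for n,i in(('side',a),('scene',b)):
    i=i.astype(int); m=((i[...,0]>80)&(i[...,1]<0.42*i[...,0])&(i[...,2]<0.5*i[...,0])).astype(np.uint8)
    k,l,st,c=cv2.connectedComponentsWithStats(m); print(n,[(q.tolist()) for q in st[1:] if q[4]>10])
a=a[100:210,190:340,::-1];b=b[140:250,300:450,::-1]
cv2.imwrite('pics/c4.png',np.hstack([cv2.resize(x,None,fx=2.6,fy=2.6,interpolation=2) for x in(a,b)]))
E
```

```text
[-2.66282867 -0.53944335  3.23783868] [0.47083475 0.27214411 0.05231293] [-3.51230744e-01 -4.95976424e+01 -4.52756310e+01 -1.52814849e-01
 -4.86674085e-01  1.26396677e-03]
[0.47149733 0.27165266 0.07113536]
0.039 [238.05823326 168.79822399] [354.69658926 202.8934398 ]
0.05 [237.83883302 165.6641804 ] [355.1262115  199.26609427]
0.06 [237.63738905 162.78663468] [355.52058097 195.93639142]
side [[257, 157, 8, 2, 11], [267, 225, 9, 3, 11], [241, 328, 44, 19, 282]]
scene [[362, 200, 6, 4, 15], [120, 213, 14, 12, 91]]
```

View pics/c4.png

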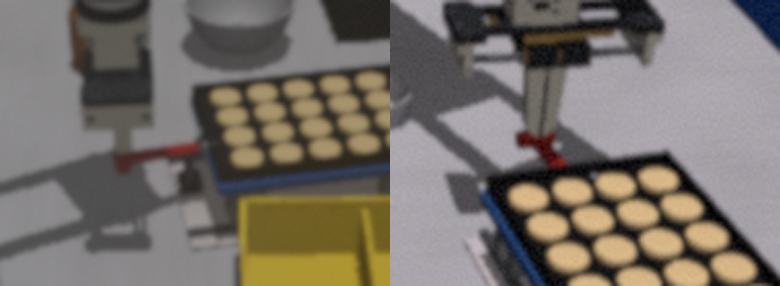

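```bash
python3 - <<'E'
from h import *
T=np.array([.4547,.2945,.1951])
for dz in(0,-.014): print(proj('side',T+[0,0,dz]))
s=robot.read_state();print(s['force'],s['tool_pos'],s['t'])
T=s['tool_pos']
for dz in(0,-.014): print(proj('side',T+[0,0,dz]),proj('scene',T+[0,0,dz]),proj('wrist',T+[0,0,dz]))
for z in(.039,.05,.06): print(z,proj('wrist',np.array([.472,.272,z])))
a=cv2.imread('pics/s1.png')[60:140,180:280]
c=robot.read_camera('wrist')[...,::-1]; cv2.imwrite('pics/w5.png',c)
b=robot.read_camera('side')[120:200,190:290,::-1]
cv2.imwrite('pics/c5.png',np.hstack([cv2.resize(x,None,fx=4,fy=4,interpolation=0) for x in(a,b)]))
E
```

```text
[228.26805404 117.07424103]
[228.62995377 121.63036918]
[-0.09344833  0.7721332  -0.47790249] [0.47068266 0.27206985 0.05169815] 4.2167
[237.34153945 165.18457435] [355.08071991 198.41613025] [250.98015293 223.1708234 ]
[237.62387296 169.17401429] [354.53506488 203.03107577] [250.88959562 216.15081446]
0.039 [250.80851609 218.29962919]
0.05 [250.8748922  223.87035717]
0.06 [250.94132143 229.44554368]
```

View pics/c5.png

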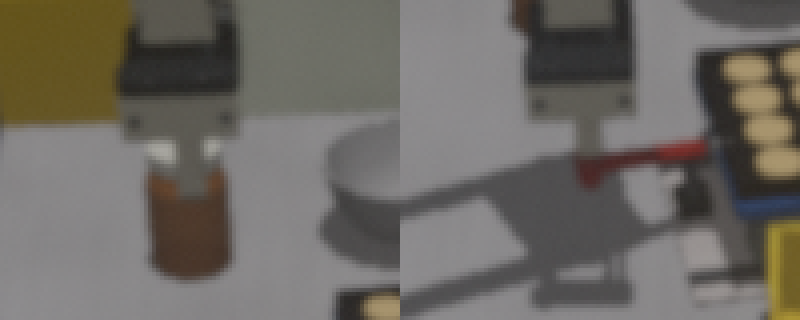

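View pics/w5.png

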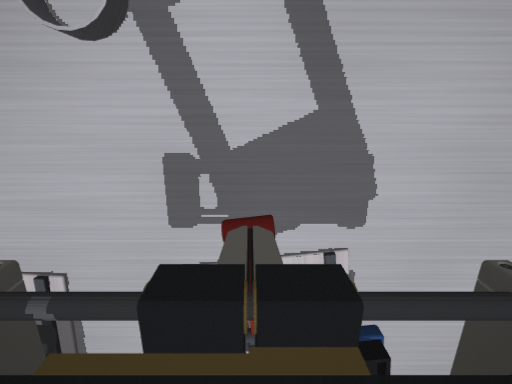

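Seen in all three cameras, the fingertips end about 35 mm higher than `finger_overhang` suggests. They rest on the bar, which is at about z 0.06, so the lever isn't down yet. I'll press on until I feel the stop.

Request:
{"op": "carry_out", "data": {
  "commands": [
    [[0,0,0.5,0],[0,0,0.5,0],[0,0,0.4,0],[0,0,0.3,0]]
  ]
}}

```text
t: 4.65
tool_pos: [0.4715, 0.2723, 0.0351]
orientation: [0.002, 3.14, 0.001]
force: [3.6, 0.4, 3.3]
opening: 0.0001
```

```bash
python3 - <<'E'
from h import *
s=robot.read_state();print(s['force'],s['tool_pos'],s['t'])
a=robot.read_camera('scene')[150:230,310:410,::-1]
b=robot.read_camera('side')[120:200,190:290,::-1]
cv2.imwrite('pics/c6.png',np.hstack([cv2.resize(x,None,fx=4,fy=4,interpolation=0) for x in(a,b)]))
E
```

```text
[3.57310198 0.406723   3.33668612] [0.47146403 0.27232585 0.0350835 ] 4.65
```

View pics/c6.png

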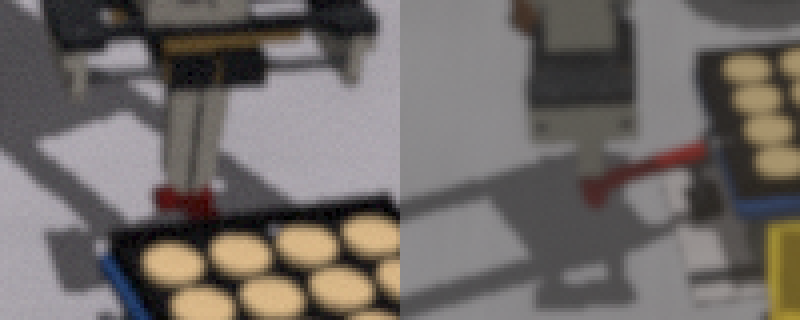

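Request:
{"op": "carry_out", "data": {
  "commands": [
    [[0,0,0.2,0],[0,0,0.2,0]]
  ]
}}

```text
t: 4.92
tool_pos: [0.4709, 0.2721, 0.0313]
orientation: [0.002, 3.141, -0.0]
force: [2.5, -0.6, 3.8]
opening: 0.0004
```

Request:
{"op": "carry_out", "data": {
  "commands": [
    [[0,0,0.2,0]]
  ]
}}

```text
t: 5.0
tool_pos: [0.4712, 0.2722, 0.0294]
orientation: [0.002, 3.14, 0.0]
force: [2.4, -0.5, 3.4]
opening: 0.0003
```

Request:
{"op": "carry_out", "data": {
  "commands": [
    [[0,0,0.2,0]]
  ]
}}

```text
t: 5.08
tool_pos: [0.4713, 0.2722, 0.0275]
orientation: [0.002, 3.14, 0.0]
force: [2.7, 0.7, 3.7]
opening: 0.0007
```

Request:
{"op": "carry_out", "data": {
  "commands": [
    [[0,0,0.2,0]]
  ]
}}

```text
t: 5.17
tool_pos: [0.4713, 0.2723, 0.0255]
orientation: [0.002, 3.14, 0.001]
force: [2.7, -0.2, 4.2]
opening: 0.0004
```

Request:
{"op": "carry_out", "data": {
  "commands": [
    [[0,0,0.2,0]]
  ]
}}

```text
t: 5.25
tool_pos: [0.4715, 0.2725, 0.0242]
orientation: [0.002, 3.14, 0.001]
force: [-5.3, -3.5, 27.1]
opening: 0.0005
```

Request:
{"op": "carry_out", "data": {
  "commands": [
    [[0,0,0.2,0]]
  ]
}}

```text
t: 5.33
tool_pos: [0.4717, 0.2725, 0.0239]
orientation: [0.002, 3.14, 0.001]
force: [-11.8, -7.2, 39.9]
opening: 0.0002
```

Request:
{"op": "carry_out", "data": {
  "commands": [
    [[0,0,-0.5,0],[0,0,-2,0],[0,0,-3,0],[0,0,-3,0],[0,0,-3,0],[0,0,-2,0],[0,0,0,0]]
  ]
}}

```text
t: 5.92
tool_pos: [0.4725, 0.2733, 0.161]
orientation: [0.001, 3.136, 0.005]
force: [-0.4, 0.4, 0.8]
opening: 0.0006
```

```bash
python3 - <<'E'
from h import *
s=robot.read_state();print(s['force'],s['tool_pos'],s['t'])
a=robot.read_camera('scene')[150:230,310:410,::-1]
b=robot.read_camera('side')[120:200,190:290,::-1]
cv2.imwrite('pics/c7.png',np.hstack([cv2.resize(x,None,fx=4,fy=4,interpolation=0) for x in(a,b)]))
for z in(.039,.045):print(proj('scene',np.array([.472,.272,z])),proj('side',np.array([.472,.272,z])))
E
```

```text
[-0.3765452   0.41954045  0.78799195] [0.47248554 0.27329092 0.16102768] 5.9167
[354.69658926 202.8934398 ] [238.05823326 168.79822399]
[354.93038902 200.919444  ] [237.93884257 167.09277627]
```

View pics/c7.png

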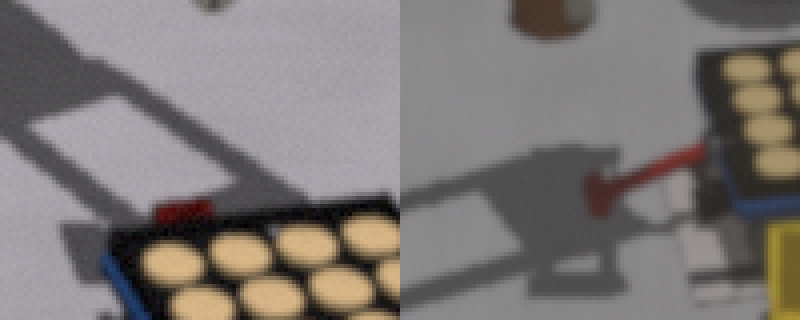

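Request:
{"op": "carry_out", "data": {
  "commands": [
    [[0,-1.5,0,0],[0,-3.5,0,0],[0,-3.5,0,0],[0,-3.5,0,0],[0,-3.5,0,0],[0,-3.5,0,0],[0,-3.5,0,0],[0,-3.5,0,0],[0,-3.5,0,0],[0,-3.5,0,0],[0,-3.5,0,0],[0,-3.5,0,0],[0,-3.5,0,0],[0,-3.5,0,0],[0,-3.5,0,0],[0,-3.5,0,0],[0,-3.1,0,0],[0,0,0,0],[0,0,0,0]]
  ],
  "claw": 6.5
}}

```text
t: 7.6
tool_pos: [0.4683, -0.2991, 0.1532]
orientation: [-0.006, -3.138, -0.005]
force: [0.6, 1.2, -0.6]
opening: 0.0655
```

```bash
python3 - <<'E'
from h import *
from scipy.spatial.transform import Rotation as Ro
s=robot.read_state(); print(s['t'],s['tool_pos'],s['force'],s['opening'],'\n',Ro.from_rotvec(s['orientation']).as_matrix().round(3))
for X in([.477,-.298,.039],[.477,-.298,.048],[.463,-.3,.039]): print(proj('wrist',np.array(X)))
cv2.imwrite('pics/w8.png',robot.read_camera('wrist')[...,::-1])
cv2.imwrite('pics/s8.png',robot.read_camera('side')[...,::-1])
E
```

```text
7.6 [ 0.46825555 -0.29909303  0.15320178] [ 0.63924076  1.22017569 -0.64996501] 0.0655106800373088 
 [[-1.     0.004 -0.004]
 [ 0.004  1.     0.003]
 [ 0.004  0.003 -1.   ]]
[251.10952878 190.92007983]
[251.18137655 193.19778021]
[249.34541752 179.21997544]
```

View pics/w8.png

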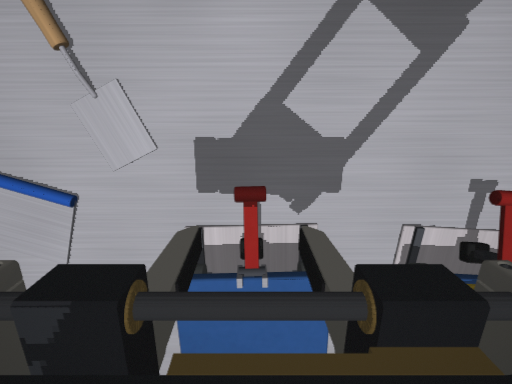

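View pics/s8.png

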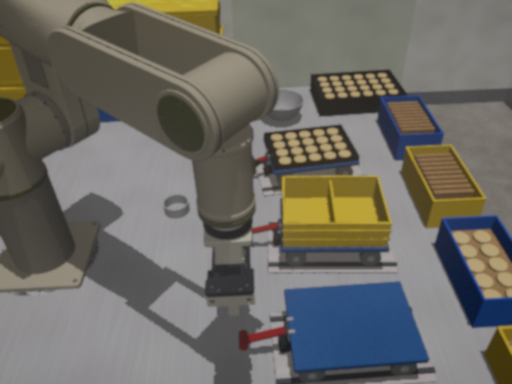

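Request:
{"op": "carry_out", "data": {
  "commands": [
    [[-0.95,0.05,0,0],[0,0,1.5,0],[0,0,2,0],[0,0,2,0],[0,0,2,0],[0,0,1.5,0],[0,0,1,0],[0,0,0,0]]
  ]
}}

```text
t: 8.37
tool_pos: [0.4786, -0.296, 0.0535]
orientation: [0.001, -3.138, -0.004]
force: [-0.1, 0.5, -0.4]
opening: 0.0654
```

```bash
python3 - <<'E'
from h import *
s=robot.read_state();print(s['force'],s['tool_pos'],s['t'])
a=robot.read_camera('scene')[170:250,75:175,::-1]
b=robot.read_camera('side')[290:370,200:300,::-1]
cv2.imwrite('pics/c9.png',np.hstack([cv2.resize(x,None,fx=4,fy=4,interpolation=0) for x in(a,b)]))
T=s['tool_pos']
for y in(-.0325,.0325):
  for dz in(0,-.014,.024):print(y,dz,(proj('scene',T+[0,y,dz])-[75,170])*4,(proj('side',T+[0,y,dz])-[200,290])*4)
E
```

```text
[-0.1484149   0.53458357 -0.37720702] [ 0.47860905 -0.29603477  0.05348027] 8.3667
-0.0325 0 [151.58109731 178.55386146] [173.13271875 245.57769422]
-0.0325 -0.014 [155.76676874 197.26169054] [174.61392553 262.41096904]
-0.0325 0.024 [144.27362643 145.89317161] [170.52254863 215.91423904]
0.0325 0 [259.65240786 171.84421436] [171.13852177 128.75475029]
0.0325 -0.014 [263.10741994 190.53582738] [172.55953077 145.79661129]
0.0325 0.024 [253.62090432 139.2137843 ] [168.63816325  98.76847832]
```

View pics/c9.png

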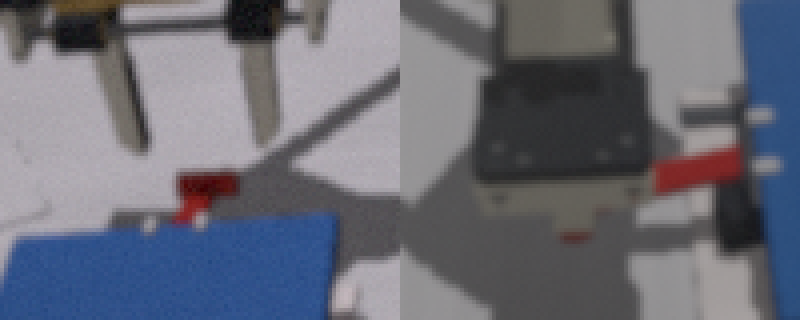

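Request:
{"op": "carry_out", "data": {
  "commands": [
    [[0,-0.2,0.7,0],[0,0,1,0],[0,0,1,0],[0,0,1,0],[0,0,1,0],[0,0,0.7,0],[0,0,0,0]]
  ]
}}

```text
t: 9.05
tool_pos: [0.478, -0.2993, -0.0004]
orientation: [-0.002, -3.139, -0.004]
force: [-1.0, -0.3, 0.4]
opening: 0.0652
```

```bash
python3 - <<'E'
from h import *
s=robot.read_state();print(s['force'],s['tool_pos'],s['t'])
a=robot.read_camera('scene')[170:250,75:175,::-1]
b=robot.read_camera('side')[290:370,200:300,::-1]
cv2.imwrite('pics/c10.png',np.hstack([cv2.resize(x,None,fx=4,fy=4,interpolation=0) for x in(a,b)]))
cv2.imwrite('pics/w10.png',robot.read_camera('wrist')[...,::-1])
E
```

```text
[-1.03036466 -0.28042589  0.38816906] [ 4.77990811e-01 -2.99277884e-01 -3.95086781e-04] 9.05
```

View pics/c10.png

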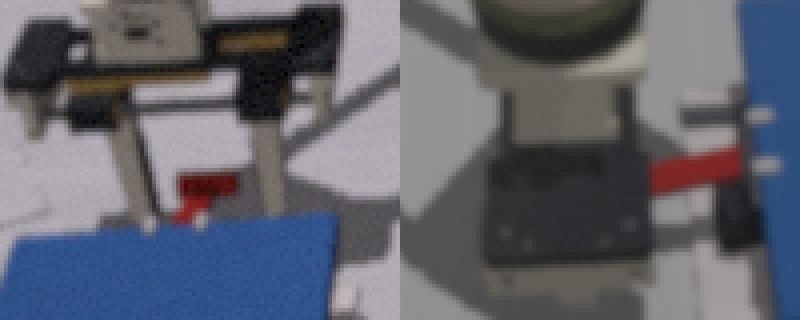

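View pics/w10.png

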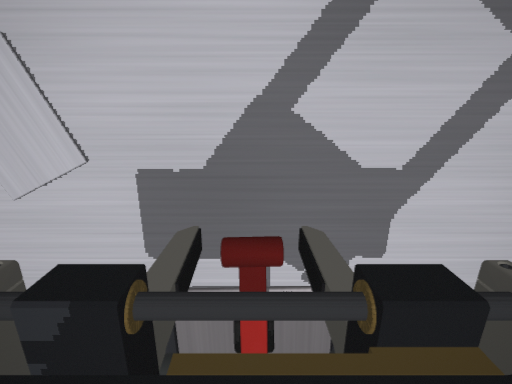

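```bash
python3 - <<'E'
from h import *
for x in(.472,.478,.484):
  for z in (.022,.039,.048): print(x,z,proj('wrist',np.array([x,-.299,z])).round(1))
E
```

```text
0.472 0.022 [253.4 224.4]
0.472 0.039 [253.7 235.6]
0.472 0.048 [254.  242.5]
0.478 0.022 [253.3 232.5]
0.478 0.039 [253.7 244.4]
0.478 0.048 [253.9 251.6]
0.484 0.022 [253.3 240.5]
0.484 0.039 [253.7 252.9]
0.484 0.048 [253.9 260.6]
```

Request:
{"op": "carry_out", "data": {
  "commands": [
    [[0,0,0,0],[0,0,0,0],[0,0,0,0],[0,0,0,0],[0,0,0,0],[0,0,0,0]]
  ],
  "claw": 2,
  "grip_force": 25
}}

```text
t: 9.7
tool_pos: [0.4798, -0.299, 0.0022]
orientation: [0.002, 3.142, 0.004]
force: [1.0, 5.7, 2.5]
opening: 0.0357
```

Request:
{"op": "carry_out", "data": {
  "commands": [
    [[0.25,0,-0.8,0],[0.17,0,-0.8,0],[0.1,0,-0.8,0],[0.03,0,-0.8,0],[-0.05,0,-0.8,0],[-0.11,0,-0.8,0],[-0.19,0,-0.8,0],[-0.28,0,-0.8,0],[0,0,0,0]]
  ]
}}

```text
t: 10.45
tool_pos: [0.4806, -0.2989, 0.0667]
orientation: [-0.001, -3.141, -0.003]
force: [-0.6, 5.8, 0.9]
opening: 0.0358
```

```bash
python3 - <<'E'
from h import *
s=robot.read_state();print(s['force'],s['tool_pos'],s['opening'],s['t'])
a=robot.read_camera('scene')[150:230,75:175,::-1]
b=robot.read_camera('side')[270:350,200:300,::-1]
cv2.imwrite('pics/c11.png',np.hstack([cv2.resize(x,None,fx=4,fy=4,interpolation=0) for x in(a,b)]))
E
```

```text
[-0.63104612  5.81506543  0.94211718] [ 0.48061089 -0.29894914  0.06672647] 0.03580468622834146 10.45
```

View pics/c11.png

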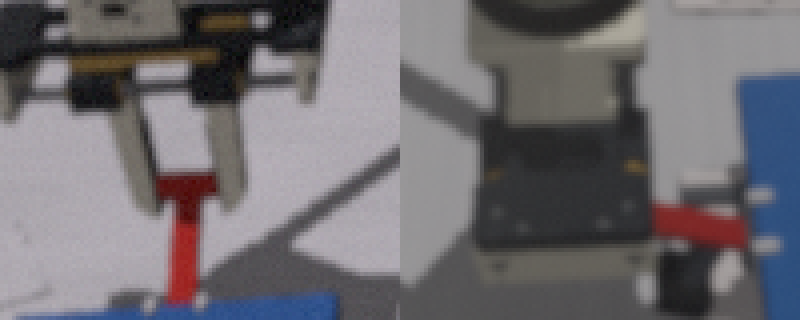

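The bar is gripped between the fingertips and rising. I'll follow the arc up to the stop.

Request:
{"op": "carry_out", "data": {
  "commands": [
    [[-0.3,0,-0.6,0],[-0.15,0,-0.3,0]]
  ]
}}

```text
t: 10.72
tool_pos: [0.4842, -0.2988, 0.0745]
orientation: [-0.001, -3.139, -0.004]
force: [-1.6, 4.9, -24.0]
opening: 0.0357
```

Request:
{"op": "carry_out", "data": {
  "commands": [
    [[-0.1,0,-0.2,0]]
  ]
}}

```text
t: 10.8
tool_pos: [0.4841, -0.2987, 0.0746]
orientation: [-0.001, -3.137, -0.005]
force: [1.4, -1.5, -29.5]
opening: 0.0355
```

Request:
{"op": "carry_out", "data": {
  "commands": [
    [[-0.1,0,-0.2,0]]
  ]
}}

```text
t: 10.88
tool_pos: [0.484, -0.2986, 0.0747]
orientation: [-0.002, -3.135, -0.006]
force: [4.5, -3.6, -39.6]
opening: 0.0357
```

The stop is clear: 40 N, with the bar no longer moving. Now I'll ease off, open the jaws and retreat upwards.

Request:
{"op": "carry_out", "data": {
  "commands": [
    [[0,0,0.4,0],[0,0,0,0]]
  ]
}}

```text
t: 11.05
tool_pos: [0.4838, -0.2988, 0.0739]
orientation: [-0.002, -3.135, -0.006]
force: [-11.3, 9.5, 1.8]
opening: 0.0359
```

Request:
{"op": "carry_out", "data": {
  "commands": [
    [[0,0,0,0],[0,0,0,0],[0,0,0,0],[0,0,0,0],[0,0,0,0]]
  ],
  "claw": 6.5
}}

```text
t: 11.47
tool_pos: [0.4875, -0.3011, 0.0762]
orientation: [0.002, 3.14, -0.002]
force: [-0.2, 0.0, -0.1]
opening: 0.0629
```

Request:
{"op": "carry_out", "data": {
  "commands": [
    [[0,0,-1.5,0],[0,0,-2.5,0],[0,0,-2.5,0],[0,0,-2.5,0],[0,0,-2.5,0],[2,0,-1,0],[3,0,0,0],[3,0,0,0],[3,0,0,0],[1.5,0,0,0],[0,0,0,0],[0,0,0,0]]
  ]
}}

```text
t: 12.47
tool_pos: [0.3619, -0.3008, 0.2009]
orientation: [0.004, 3.14, -0.002]
force: [0.3, 0.2, 0.4]
opening: 0.065
```

```bash
python3 - <<'E'
from h import *
s=robot.read_state();print(s['force'],s['tool_pos'],s['opening'],s['t'])
a=robot.read_camera('scene')[...,::-1]
b=robot.read_camera('side')[...,::-1]
cv2.imwrite('pics/sc12.png',a);cv2.imwrite('pics/si12.png',b)
f=lambda im,x,y:cv2.resize(im[y-25:y+25,x-33:x+33],(396,300),interpolation=0)
cv2.imwrite('pics/c12.png',np.vstack([np.hstack([f(a,362,190),f(a,125,205)]),np.hstack([f(b,255,155),f(b,262,327)])]))
for X in([.476,.272,.039],[.482,-.2985,.113]):print(proj('scene',np.array(X)),proj('side',np.array(X)))
E
```

```text
[0.30055139 0.23748358 0.37151076] [ 0.36189862 -0.30076467  0.20094929] 0.06503862133618206 12.4667
[355.11779328 203.76917836] [239.45580463 168.73342981]
[120.93650819 194.03720952] [243.26959677 318.40830045]
```

View pics/c12.png

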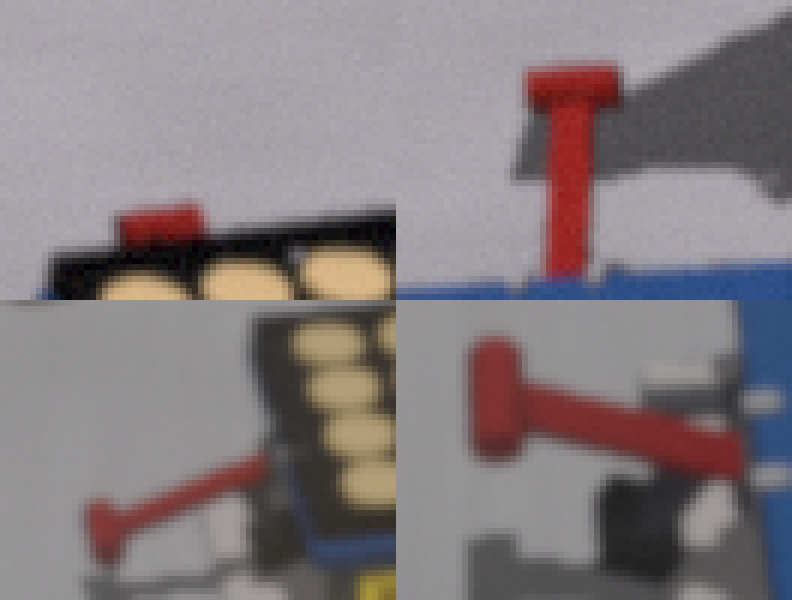

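View pics/si12.png

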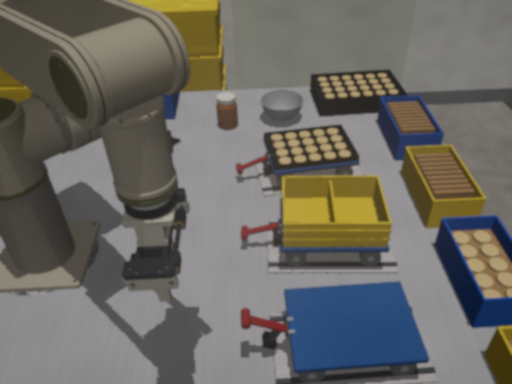

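```bash
python3 -c "
from plant import robot
print(robot.close_job())"
```

```text
the job is handed in; nothing more can be done
None
```

I locked the biscuit carriage's brake first, then released the empty carriage's brake, and handed the job in at about 12.6 s.

- **Biscuit brake:** I pushed the bar down with closed fingertips until it hit its stop, at about 40 N. In the last pictures the bar lies within about 2 px of where a locked bar, 39 mm above the bench, should appear.
- **Empty brake:** I gripped the bar by its ends and raised it along its arc to the upper stop, again at about 40 N. I eased off, opened the jaws and backed away. The last pictures show the bar where a released one, 113 mm up, should be, within about 2 px. Easing off moved the tool down 0.8 mm, so the lever may sit up to about 0.01 rad below its stop. The cameras cannot show that small a difference.
- **Crate brake:** the robot never touched it, and it looks unchanged in the last side picture.

**Readings that disagreed:**
- **Fingertip position:** both the pictures and the contact put the fingertips about 20–24 mm behind the reported tool point. `robot.finger_overhang` says 14 mm ahead of it. I used the observed position.
- **Empty bar's starting height:** it measured about 48 mm before the lift, against the stated 39 mm for a locked lever. The lift to the stop was about 72 mm, close to the full 74 mm travel.

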